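Lock the tall storage jar with its pull-turn-push knob

ROBOT

A 7-joint arm with a two-finger parallel gripper is mounted at the origin on the work surface. World frame = base frame: x ahead of the robot, y to its left, z up, the work surface at z = 0. Lengths are in m, angles in rad, forces in N, time in s.
With the tool pointing down it reaches from about 0.4 to 0.85 m from the base axis. Payload 6.9 kg.
Tool frame: the origin (TCP) lies midway between the tips of the shut fingers; the grasp point (between the pads) lies 19 mm behind it (env.grip_depth is the distance from the TCP to the grasp point, in m); z points along the fingers, y is the line along which they close (so a half turn about z gives the same grasp; the last joint's range is limited). The gripper opens to 85 mm and grips with 20 to 120 N. Pads are 22 mm wide; open, the fingers measure 114 mm over their backs; the gripper's body (76 mm by 85 mm) begins 54 mm behind the grasp point. The pads swing forward as they close: fully open they stand 13 mm farther back than shut.
Start: joints at [-1.173, 0.507, -0.238, 1.5, 0.126, 1.149, -0.155], TCP at [0.18, 0.599, 0.196] pointing down, gripper open.
Joint ranges: [-3.08, 3.08], [-0.24, 2.05], [-1.43, 1.35], [0, 2.5], [-1.52, 4.66], [0.17, 1.96], [-2.89, 2.89]. Speed limits (rad/s): [2.39, 2.39, 3.14, 3.14, 3.14, 3.14, 3.14].

INTERFACE

Orientations are given as a rotation vector (axis times angle).
In Python, from workcell import telemetry, capture, calibration, finish_job, silhouettes, env gives the robot as it stands.
- The arm moves only by the tool play_rows, never from a script. Its argument "motion" is a list of rows, each an object of numbers: "dx", "dy", "dz": the shift along the tool's x, y, z normalised to -1 to 1, where 1 is 30 cm; "wx", "wy", "wz": the turn, a rotation vector about the tool's x, y, z normalised to -1 to 1, where 1 is 360 degrees; "fingers": the closure, from 0 (fully open) to 1 (shut). In form: [{"dx": .., "dy": .., "dz": .., "wx": .., "wy": .., "wz": .., "fingers": ..}, ...]. A call has 1 to 12 rows; each row is the pose to reach, as a shift and turn from the pose commanded when the call began, along the tool's axes at that moment, turning the shorter way round; what a row does not reach only later rows make up. A row lasts 1/8 s, in which the tool goes at most 62.5 mm and 10.7 degrees, less where a joint would pass 70% of its speed; a pose out of reach is approached as far as the arm can. A call with a number of a shift or a turn outside -1 to 1 is refused whole. A call with a gripper value outside its range is refused whole. The fingers move at their own pace and stop on an object; the grip force is fixed at half the most. Time passes only in rows, so rows that repeat a pose let the fingers close. It gives the time, the measured TCP pose, the force, the opening and the grip force at its end, in the units of the state.
- telemetry.sense(): the state, without advancing time (a new reading comes with each control period).
- capture(name): name is "scene" or "top"; returns (picture, depth): 384x512x3 uint8, blue, green, red; 384x512 float32, m along the optical axis (not along the pixel's ray), 0 where there is no reading.
- calibration(name): a dict with "mtx" (3x3 intrinsics, pixels), "cam_to_world" (4x4, takes a point from camera to world coordinates). Camera axes: x right, y down, z forward; pixel columns grow to the right and rows downward; lengths in m; the calibration is good to about 2 mm. A picture is of the moment at which its call begins. calibration takes no time and is no camera call.
- finish_job(): hands the job in; it is judged then, once.
Trained networks look in the newest picture that a camera, given by its name, has taken for a name from the list of things; names that differ only in an ending like _2 or _b are one class to them, and where a whole thing is asked for, a point or a joint stands for the part that bears it (a point fixed in the world has none). Each returns a list of dicts, best first, with "score" (0 to 1); they miss things now and then, are a little off and sometimes report something else, mostly with a low value. They report only what shows in the picture. A call takes as long as a camera call.
- silhouettes(target, camera): "mask" (384x512 bool, what is visible of it) and "point" ([column, row] in pixels, amid what is visible of it).
The state is a dict: "time_s": time; "qpos": joint angles; "joint_velocities": joint speeds; "effort": joint torques, N m; "position": TCP position; "tcp_rot": TCP orientation; "ft_force": force on the tool from outside, world axes, zero at the start; "torque": the same for the moment, N m; "width": finger opening in m; "finger_force": force on a finger pad.
Only numpy, scipy, OpenCV 4.12 (cv2) and the standard library are available. Lean on these libraries where they do the work, as an engineer would, in place of code of your own. Each camera call takes 0.05 s, during which the arm holds its last target. There are 200 camera calls.

TASK

On the floor mat stand two grey storage jars with black knobs; the squat one is already locked, the tall one is not. Lock the tall jar: pull its knob straight up until it comes free, turn it clockwise (seen from above) until its nose points at the raised white rib on the lid, and push it fully back down. Do not pull up the squat jar's knob.

Things in the scene. Friction and masses are not known exactly. Their poses are not given: they have to be found in the camera images.
- tall_knob (a point): Black knob on the TALL grey jar (124 mm wide, lid top 189 mm above the floor, fixed; the squat jar: 156 wide, 109 high): upright bar 60 long, 18 wide, 36 tall on a disc 60 across, 6 thick. Point on the knob's vertical axis, 32 mm above the lid, 25 above the disc, 11 below the bar's top: pinch the bar's 18 mm here from above. x along the bar to its nose (white line on top), z up.
- tall_pull (a joint): Lift of that knob, m: 0 = fully home, 0.022 = upper stop. About 2 N of friction; stays where left. At home a tab locks it against turning; free above 0.009, so pull to about 0.015. It goes home only with tall_turn within about 0.17 of 0 or 1.22; between, it stops 9 mm short.
- tall_turn (a joint): Angle of that knob, rad, growing clockwise seen from above: 0 = nose at the round white dot on the lid (unlocked, starts within 0.12 of it); 1.22 (70 degrees) = nose at the white rib, 20 x 7 mm, on the lid (locked). Stops at -0.19 and 1.42. Friction 0.04 N m.
- squat_pull (a joint): Lift of the same kind of knob on the SQUAT jar, m: 0 = home. Leave it home.

How it is judged:
By the outcome, as a careful person would: the job done as asked, in the order asked, and still so for the second after the job is handed in, with the robot touching nothing.
It also fails if it takes over 35 s, if anything falls off the work surface, if the arm or the gripper's body presses on something with over 40 N, if the wrist force passes 120 N, or if a joint passes its speed limit or range.

## Working session

There is one attempt and no reset: what is moved stays moved. The work goes in short steps, Python scripts to look and compute and a tool call to move; the robot and the scene stay as the last step left them, time stands still between calls to the robot, and variables do not carry over. Pictures are saved under pics/ and viewed, at most 10 in all, crops included, and the job is handed in when it is done.

Besides the shell and the picture viewer there is one more tool, called after "Request:" as name(argument=value, ...) on one line, values as JSON. play_rows: Moves the arm, as the interface text tells. Its arguments: {"type":"object","properties":{"motion":{"type":"array","items":{"type":"object","properties":{"dx":{"type":"number","minimum":-1,"maximum":1},"dy":{"type":"number","minimum":-1,"maximum":1},"dz":{"type":"number","minimum":-1,"maximum":1},"wx":{"type":"number","minimum":-1,"maximum":1},"wy":{"type":"number","minimum":-1,"maximum":1},"wz":{"type":"number","minimum":-1,"maximum":1},"fingers":{"type":"number"}}}}},"required":["motion"]}

```bash
mkdir -p pics; ls; python3 - <<'E'
from workcell import telemetry, capture, calibration, silhouettes, env
import cv2,numpy as np
s=telemetry.sense();print(s)
ims=[]
for n in("scene","top"):
    p,d=capture(n);ims.append(p);np.savez(f"{n}.npz",p=p,d=d)
    c=calibration(n);print(n,c)
    for r in silhouettes("tall_knob",n)[:3]:
        m=r["mask"]&(d>0);v,u=np.nonzero(m);z=d[m]
        P=np.linalg.inv(c["mtx"])@np.stack([u,v,np.ones_like(u)])*z
        W=(c["cam_to_world"][:3,:3]@P).T+c["cam_to_world"][:3,3]
        print(r["score"],r["point"],m.sum(),np.median(W,0),W.min(0),W.max(0))
cv2.imwrite("pics/a.png",cv2.resize(ims[0],(800,600)));cv2.imwrite("pics/b.png",cv2.resize(ims[1],(800,600)))
E
```

```text
pics
{'time_s': 0.0, 'qpos': array([-1.17347779,  0.50832453, -0.23751608,  1.5011112 ,  0.12568525,
        1.14888417, -0.15479114]), 'joint_velocities': array([-5.05802749e-04, -2.73367204e-04, -1.63444661e-03, -3.65577166e-04,
        7.48384253e-04,  9.47750415e-04,  1.72807641e-05]), 'effort': array([ 7.63010103e-04, -6.20590568e+01, -2.18637429e+00, -2.49662375e+01,
        1.27776910e-02,  1.16207832e-02, -2.29071034e-06]), 'position': array([0.17972576, 0.59802895, 0.19524514]), 'tcp_rot': array([-4.56713283e-01, -3.10798215e+00,  2.70956604e-03]), 'ft_force': array([ 0.05468511, -0.17874805, -0.42470584]), 'torque': array([ 0.00915996, -0.01828226,  0.0605047 ]), 'finger_force': 0.0, 'width': 0.08566013533341915}
scene {'mtx': array([[371.41691191,   0.        , 258.17537943],
       [  0.        , 371.41691191, 193.11514211],
       [  0.        ,   0.        ,   1.        ]]), 'cam_to_world': array([[ 0.34289161,  0.75256822, -0.56219785,  0.90115128],
       [ 0.93936832, -0.272449  ,  0.20822751, -0.13537347],
       [ 0.00353516, -0.59951032, -0.80035922,  0.74636817],
[... 189 characters left out ...]
 0.15525558]
0.58 [298.0, 159.5] 818 [0.47713863 0.10959123 0.21195381] [0.2450995  0.08567352 0.0040295 ] [0.50415141 0.23206704 0.23545842]
top {'mtx': array([[468.11463742,   0.        , 258.30509956],
       [  0.        , 468.11463742, 190.40423887],
       [  0.        ,   0.        ,   1.        ]]), 'cam_to_world': array([[-0.00223232, -0.99902566,  0.04407656,  0.48943763],
       [-0.99936631,  0.00379456,  0.03539194, -0.01137595],
       [-0.03552471, -0.04396962, -0.99840106,  0.94341782],
       [ 0.        ,  0.        ,  0.        ,  1.        ]])}
0.86 [195.3, 222.1] 1088 [0.46844988 0.11057772 0.20927952] [0.43946163 0.08732493 0.18696488] [0.50055261 0.14258258 0.23624618]
```

View pics/a.png

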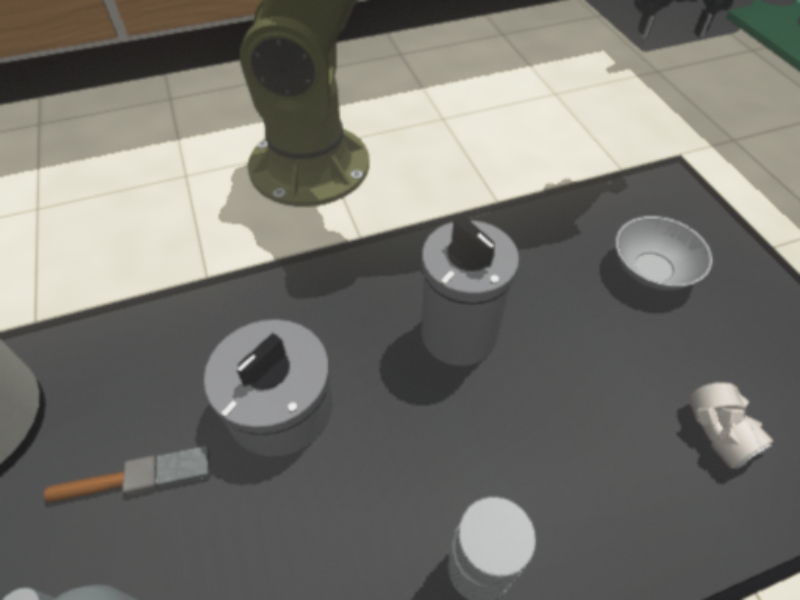

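View pics/b.png

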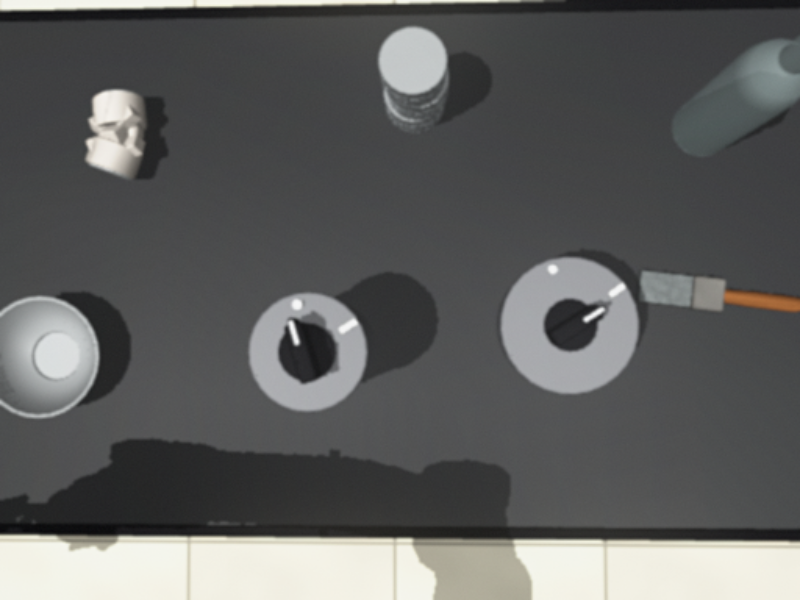

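The tall jar's knob is at about (308,350) in the top view, with its nose near the dot at (297,303) and the rib at (348,326). In the scene view it is at (470,245). The squat jar's nose already points at its rib.

```bash
cat > m.py <<'E'
import numpy as np,cv2
from workcell import calibration,telemetry
from scipy.spatial.transform import Rotation as R
def world(n):
    f=np.load(n+".npz");p,d=f["p"],f["d"];c=calibration(n)
    v,u=np.mgrid[:384,:512]
    P=np.linalg.inv(c["mtx"])@np.stack([u.ravel(),v.ravel(),np.ones(u.size)])*d.ravel()
    return p,((c["cam_to_world"][:3,:3]@P).T+c["cam_to_world"][:3,3]).reshape(384,512,3)
def measure(n,near=(.468,.11),r=.075):
    p,W=world(n);br=p.max(2).astype(int)
    sel=np.hypot(W[...,0]-near[0],W[...,1]-near[1])<r
    lid=sel&(abs(W[...,2]-.189)<.006)
    (cx,cy),rad=cv2.minEnclosingCircle(W[lid][:,:2].astype(np.float32).reshape(-1,1,2))
    print(n,"lid",np.round([cx,cy,rad,np.median(W[lid][:,2])],4))
    top=sel&(W[...,2]>.212)&(np.hypot(W[...,0]-cx,W[...,1]-cy)<.045)
    (bx,by),sz,a=cv2.minAreaRect(W[top][:,:2].astype(np.float32).reshape(-1,1,2))
    print("bar",np.round([bx,by,*sz,a],4),"z",np.percentile(W[top][:,2],[50,98]),top.sum())
    T=W[sel&(W[...,2]>np.percentile(W[top][:,2],98)-.008)][:,:2];e,V=np.linalg.eigh(np.cov(T.T));print("top pca",T.mean(0),np.degrees(np.arctan2(V[1,1],V[0,1])),np.sqrt(e*12))
    m=(sel&(br>205)).astype(np.uint8);k,l,s,_=cv2.connectedComponentsWithStats(m)
    for i in range(1,k):
        if s[i,4]<5: continue
        q=W[l==i].mean(0);print("white",s[i],q.round(4),"angle from lid centre",np.degrees(np.arctan2(q[1]-cy,q[0]-cx)).round(1))
        T=W[l==i][:,:2];e,V=np.linalg.eigh(np.cov(T.T)+1e-12*np.eye(2));print("   dir",np.degrees(np.arctan2(V[1,1],V[0,1])).round(1))
def tool():
    s=telemetry.sense();M=R.from_rotvec(s["tcp_rot"]).as_matrix();return s,M
E
python3 - <<'E'
from m import *
measure("top");measure("scene")
s,M=tool();print(M.round(4))
E
```

```text
top lid [0.4677 0.1152 0.0621 0.1898]
bar [ 0.4703  0.116   0.0657  0.0185 16.7069] z [0.23232003 0.23528342] 547
top pca [0.46859527 0.11496903] -162.79736335099867 [0.0178097  0.06194596]
white [187 191   6   7  34] [0.5164 0.1263 0.1926] angle from lid centre 12.8
   dir -148.4
white [217 204  12  10  59] [0.4941 0.0735 0.1923] angle from lid centre -57.7
   dir 120.9
white [185 206   6  14  34] [0.4874 0.1217 0.2338] angle from lid centre 18.1
   dir -163.3
scene lid [0.4685 0.1149 0.0627 0.1896]
bar [ 0.4719  0.116   0.0663  0.0186 15.6418] z [0.23108495 0.2342442 ] 408
top pca [0.47231168 0.11476807] -162.36699865866348 [0.01796812 0.06384703]
white [307 150   7   7  10] [0.4844 0.1212 0.2334] angle from lid centre 21.4
   dir -164.6
white [283 174   7   7  27] [0.4934 0.0731 0.1922] angle from lid centre -59.1
   dir 128.4
white [314 176   5   4  15] [0.5152 0.1264 0.1921] angle from lid centre 13.8
   dir 165.9
[[-9.577e-01  2.877e-01 -3.000e-04]
 [ 2.877e-01  9.577e-01 -1.100e-03]
 [-0.000e+00 -1.100e-03 -1.000e+00]]
```

Request:
play_rows(motion=[{"dz": -0.2}, {"dz": -0.4}, {"dx": -0.15, "dy": -0.13, "dz": -0.4, "wz": -0.025}, {"dx": -0.3, "dy": -0.27, "dz": -0.4, "wz": -0.05}, {"dx": -0.45, "dy": -0.4, "dz": -0.4, "wz": -0.075}, {"dx": -0.6, "dy": -0.54, "dz": -0.4, "wz": -0.094}, {"dx": -0.667, "dy": -0.6, "dz": -0.4, "wz": -0.094}, {"dx": -0.667, "dy": -0.6, "dz": -0.4, "wz": -0.094}])

```text
invalid input at $.motion[0]: expected keys dx, dy, dz, wx, wy, wz, fingers
```

```bash
cat > go.py <<'E'
from m import *
import sys
t=np.array([float(a) for a in sys.argv[1:4]]);yaw=float(sys.argv[4])
s,M=tool();x=np.degrees(np.arctan2(M[1,0],M[0,0]))
print("t",s["time_s"],"pos",s["position"].round(4),"x-yaw",x.round(2),"tilt",M[:2,2].round(4),"q",s["qpos"].round(2),"d",(M.T@(t-s["position"])/.3).round(4),"wz",round(-((yaw-x+180)%360-180)/360,4),"F",s["ft_force"].round(2),"w",s["width"])
E
python3 go.py .468 .115 .29 197
```

```text
t 0.2 pos [0.1797 0.5982 0.1956] x-yaw 163.28 tilt [-0.0003 -0.0011] q [-1.17  0.51 -0.24  1.5   0.13  1.15 -0.15] d [-1.3836 -1.2667 -0.3134] wz -0.0937 F [-0.04  0.22 -0.35] w 0.08557153144311282
```

Request:
play_rows(motion=[{"dx": 0, "dy": 0, "dz": -0.2, "wx": 0, "wy": 0, "wz": 0, "fingers": 0}, {"dx": 0, "dy": 0, "dz": -0.4, "wx": 0, "wy": 0, "wz": 0, "fingers": 0}, {"dx": -0.15, "dy": -0.13, "dz": -0.4, "wx": 0, "wy": 0, "wz": -0.025, "fingers": 0}, {"dx": -0.3, "dy": -0.27, "dz": -0.4, "wx": 0, "wy": 0, "wz": -0.05, "fingers": 0}, {"dx": -0.45, "dy": -0.4, "dz": -0.4, "wx": 0, "wy": 0, "wz": -0.075, "fingers": 0}, {"dx": -0.6, "dy": -0.54, "dz": -0.4, "wx": 0, "wy": 0, "wz": -0.094, "fingers": 0}, {"dx": -0.667, "dy": -0.6, "dz": -0.4, "wx": 0, "wy": 0, "wz": -0.094, "fingers": 0}, {"dx": -0.667, "dy": -0.6, "dz": -0.4, "wx": 0, "wy": 0, "wz": -0.094, "fingers": 0}])

```text
time_s: 1.2
position: [0.3212, 0.3664, 0.3163]
tcp_rot: [-0.46, 3.107, -0.001]
ft_force: [-0.5, 0.4, -0.0]
width: 0.0856
finger_force: 0.0
```

```bash
python3 go.py .468 .115 .29 197
```

```text
t 1.2 pos [0.3212 0.3664 0.3163] x-yaw -163.16 tilt [ 0.0008 -0.0006] q [-0.67  0.21 -0.29  1.63  0.06  1.31  0.89] d [-0.2254 -0.9439  0.0885] wz -0.0004 F [-0.55  0.35 -0.04] w 0.08561327371937043
```

Request:
play_rows(motion=[{"dx": -0.04, "dy": -0.16, "dz": 0.02, "wx": 0, "wy": 0, "wz": 0, "fingers": 0}, {"dx": -0.08, "dy": -0.33, "dz": 0.04, "wx": 0, "wy": 0, "wz": 0, "fingers": 0}, {"dx": -0.12, "dy": -0.5, "dz": 0.06, "wx": 0, "wy": 0, "wz": 0, "fingers": 0}, {"dx": -0.16, "dy": -0.67, "dz": 0.08, "wx": 0, "wy": 0, "wz": 0, "fingers": 0}, {"dx": -0.2, "dy": -0.83, "dz": 0.0885, "wx": 0, "wy": 0, "wz": 0, "fingers": 0}, {"dx": -0.2254, "dy": -0.944, "dz": 0.0885, "wx": 0, "wy": 0, "wz": 0, "fingers": 0}, {"dx": -0.2254, "dy": -0.944, "dz": 0.0885, "wx": 0, "wy": 0, "wz": 0, "fingers": 0}, {"dx": -0.2254, "dy": -0.944, "dz": 0.0885, "wx": 0, "wy": 0, "wz": 0, "fingers": 0}])

```text
time_s: 2.2
position: [0.4672, 0.1197, 0.2894]
tcp_rot: [0.471, -3.106, -0.001]
ft_force: [-0.3, -0.7, -0.2]
width: 0.0853
finger_force: 0.0
```

```bash
python3 go.py .4685 .115 .203 197; python3 - <<'E'
from workcell import capture
import cv2
p,d=capture("scene");cv2.imwrite("pics/c.png",cv2.resize(p[60:260,180:420],(720,600)))
E
```

```text
t 2.2 pos [0.4672 0.1197 0.2894] x-yaw -162.76 tilt [-0.0006  0.0009] q [-0.22  0.21 -0.1   1.69  0.02  1.24  1.54] d [ 0.0006 -0.0166  0.2879] wz 0.0007 F [-0.34 -0.69 -0.24] w 0.08534549798633528
```

View pics/c.png

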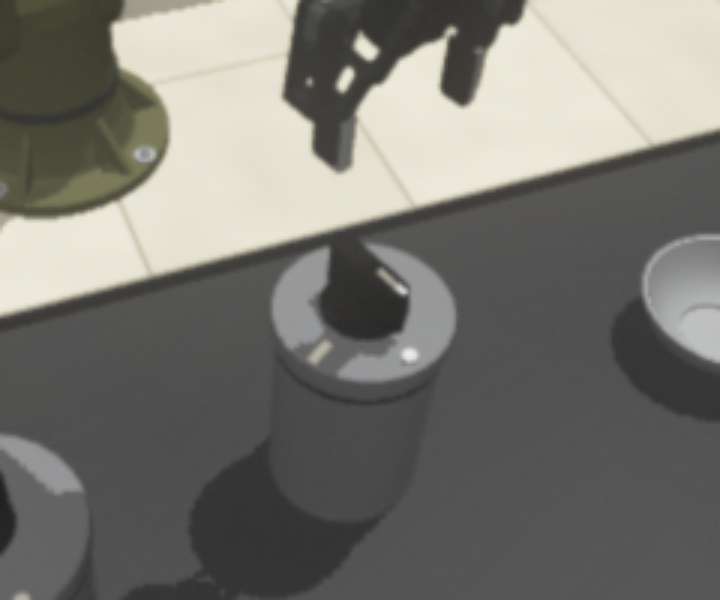

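The gripper is above the tall knob, with the fingers straddling the bar and the nose still near the dot. Now I descend.

Request:
play_rows(motion=[{"dx": 0, "dy": 0, "dz": 0.06, "wx": 0, "wy": 0, "wz": 0, "fingers": 0}, {"dx": 0, "dy": 0, "dz": 0.12, "wx": 0, "wy": 0, "wz": 0, "fingers": 0}, {"dx": 0, "dy": 0, "dz": 0.12, "wx": 0, "wy": 0, "wz": 0, "fingers": 0}])

```text
time_s: 2.62
position: [0.4664, 0.1192, 0.2527]
tcp_rot: [0.471, -3.104, -0.0]
ft_force: [0.7, -0.2, -0.5]
width: 0.0852
finger_force: 0.0
```

```bash
python3 go.py .4685 .115 .203 197
```

```text
t 2.625 pos [0.4664 0.1192 0.2527] x-yaw -162.73 tilt [-0.0024 -0.0002] q [-0.22  0.24 -0.1   1.76  0.03  1.15  1.54] d [-0.0029 -0.0156  0.1657] wz 0.0008 F [ 0.75 -0.16 -0.48] w 0.08522999865298211
```

Request:
play_rows(motion=[{"dx": -0.003, "dy": -0.015, "dz": 0.06, "wx": 0, "wy": 0, "wz": 0, "fingers": 0}, {"dx": -0.003, "dy": -0.015, "dz": 0.11, "wx": 0, "wy": 0, "wz": 0, "fingers": 0}, {"dx": -0.003, "dy": -0.015, "dz": 0.15, "wx": 0, "wy": 0, "wz": 0, "fingers": 0.2}, {"dx": -0.003, "dy": -0.015, "dz": 0.163, "wx": 0, "wy": 0, "wz": 0, "fingers": 0.4}, {"dx": -0.003, "dy": -0.015, "dz": 0.163, "wx": 0, "wy": 0, "wz": 0, "fingers": 0.5}])

```text
time_s: 3.25
position: [0.4699, 0.1141, 0.2048]
tcp_rot: [-0.468, 3.106, 0.0]
ft_force: [0.1, 0.4, -0.1]
width: 0.0425
finger_force: 0.0
```

```bash
python3 go.py .4685 .115 .203 197
```

```text
t 3.25 pos [0.4699 0.1141 0.2048] x-yaw -162.86 tilt [0.0001 0.0001] q [-0.21  0.28 -0.1   1.85  0.03  1.02  1.54] d [0.0036 0.0043 0.0062] wz 0.0004 F [ 0.15  0.36 -0.08] w 0.0424511435953625
```

Request:
play_rows(motion=[{"dx": 0.003, "dy": 0.003, "dz": 0.005, "wx": 0, "wy": 0, "wz": 0, "fingers": 0.6}, {"dx": 0.003, "dy": 0.003, "dz": 0.005, "wx": 0, "wy": 0, "wz": 0, "fingers": 0.8}, {"dx": 0.003, "dy": 0.003, "dz": 0.005, "wx": 0, "wy": 0, "wz": 0, "fingers": 1}, {"dx": 0.003, "dy": 0.003, "dz": 0.005, "wx": 0, "wy": 0, "wz": 0, "fingers": 1}, {"dx": 0.003, "dy": 0.003, "dz": 0.005, "wx": 0, "wy": 0, "wz": 0, "fingers": 1}, {"dx": 0.003, "dy": 0.003, "dz": 0.005, "wx": 0, "wy": 0, "wz": 0, "fingers": 1}])

```text
time_s: 4.0
position: [0.4687, 0.1144, 0.2032]
tcp_rot: [0.468, -3.107, 0.0]
ft_force: [-0.1, 0.5, 0.3]
width: -0.0
finger_force: 0.0
```

```bash
python3 go.py .4685 .115 .218 197
```

```text
t 4.0 pos [0.4687 0.1144 0.2032] x-yaw -162.88 tilt [-0. -0.] q [-0.21  0.28 -0.1   1.85  0.03  1.01  1.54] d [ 0.0001  0.0021 -0.0495] wz 0.0003 F [-0.09  0.5   0.31] w -3.967498308397637e-05
```

The fingers shut fully on nothing, so I look.

```bash
python3 - <<'E'
from workcell import capture
import cv2,numpy as np
q=[]
for n in("scene","top"):
    p,d=capture(n);np.savez(n+".npz",p=p,d=d)
    q.append(p[80:230,230:370] if n=="scene" else p[150:300,130:270])
cv2.imwrite("pics/d.png",cv2.resize(np.hstack(q),(800,428)))
E
```

```text
(no output)
```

View pics/d.png

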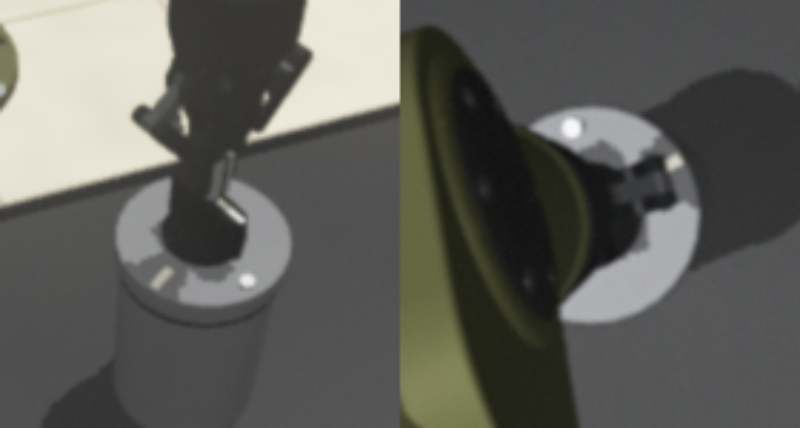

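```bash
python3 - <<'E'
from m import *
s,M=tool();print(s["width"],s["finger_force"])
p,W=world("scene");c=calibration("scene");T=np.linalg.inv(c["cam_to_world"])
big=cv2.resize(p[100:180,265:345],(800,800),interpolation=cv2.INTER_CUBIC)
big=np.clip(big.astype(float)*2,0,255).astype(np.uint8)
def dot(P,col):
    q=c["mtx"]@(T[:3,:3]@P+T[:3,3]);u,v=q[:2]/q[2];cv2.circle(big,(int((u-265+.5)*10),int((v-100+.5)*10)),5,col,-1)
o=s["position"]
dot(o,(0,0,255))
for y,col in((.009,(0,255,0)),(-.009,(255,0,0))): dot(o-M[:,2]*.019+M[:,1]*y,col)
for x in(-.03,.03):dot(o-M[:,2]*.03+M[:,0]*x,(0,255,255))
cv2.imwrite("pics/e.png",cv2.resize(big,(600,600)))
# points above bar top
m=(W[...,2]>.237)&(W[...,2]<.255)&(np.hypot(W[...,0]-.4685,W[...,1]-.115)<.06)
L=(W[m]-o)@M;print(len(L));
for r in L[::max(1,len(L)//25)]:print((r*1000).round())
E
```

```text
0.00012731669641953132 0.0
59
[ -8.  13. -50.]
[ -8.  12. -45.]
[  3. -14. -49.]
[  0. -11. -50.]
[  0. -14. -49.]
[-12.   0. -50.]
[-12.   5. -48.]
[ -2. -14. -48.]
[ -9. -10. -52.]
[-12.  -5. -50.]
[-12.  -0. -48.]
[-13.   5. -46.]
[ -5. -13. -47.]
[ -7. -10. -48.]
[ -9.  -7. -47.]
[-12.  -5. -49.]
[-12.   1. -45.]
[-12.   6. -42.]
[ -9. -14. -49.]
[ -9.  -9. -46.]
[-12.  -7. -46.]
[-12.  -2. -44.]
[-13.   3. -42.]
[ -9. -12. -45.]
[ -9.  -6. -42.]
[-12.  -3. -42.]
[-12.   1. -39.]
[ -7.  -7. -38.]
[-14.  -8. -44.]
[-10.  -6. -37.]
```

View pics/e.png

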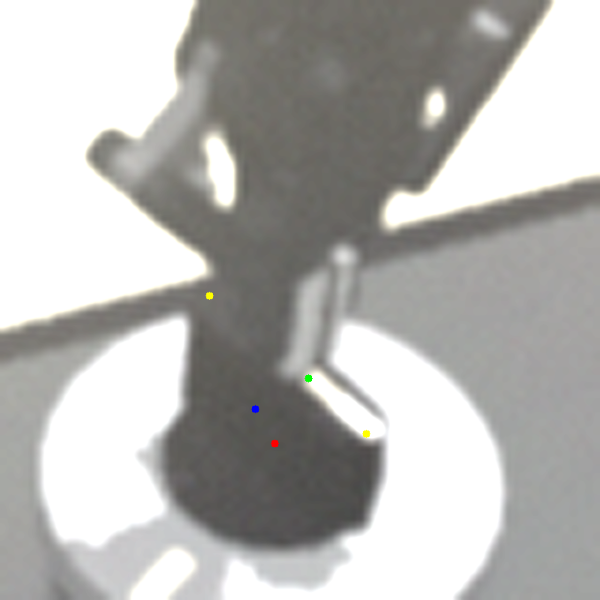

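```bash
python3 - <<'E'
from m import *
s,M=tool();o=s["position"]
for n in("scene","top"):
    p,W=world(n);L=(W-o)@M*1000
    print(n)
    for lo in range(-75,-5,6):
        m=(L[...,2]>=lo)&(L[...,2]<lo+6)&(np.hypot(L[...,0],L[...,1])<45)
        if m.sum()<4: continue
        q=L[m];print(lo,m.sum(),"x",np.percentile(q[:,0],[3,50,97]).round(),"y",np.percentile(q[:,1],[3,50,97]).round(), "|x|<11 y:",np.percentile(q[abs(q[:,0])<11][:,1],[3,25,50,75,97]).round() if (abs(q[:,0])<11).any() else "")
E
```

```text
scene
-75 22 x [-13. -11.  -7.] y [-15.  -3.   5.] |x|<11 y: [-15. -14. -12.  -1.   5.]
-69 31 x [-13. -12.  -3.] y [-14.  -7.  12.] |x|<11 y: [-15. -14.  -9.  -7.  13.]
-63 32 x [-13.  -9.   2.] y [-14.  -8.  11.] |x|<11 y: [-15. -14. -13.  -9.  11.]
-57 33 x [-13.  -8.   3.] y [-14.  -8.  13.] |x|<11 y: [-15. -14. -13.  -8.  13.]
-51 39 x [-13.  -9.   3.] y [-14.  -8.  12.] |x|<11 y: [-14. -14. -12.  -9.  12.]
-45 15 x [-13. -12.  -7.] y [-10.  -2.   4.] |x|<11 y: [-11.  -9.  -7.  -7.  -6.]
-33 151 x [-33. -13.  27.] y [-7. -2.  9.] |x|<11 y: [-7. -6. -4. -1.  7.]
-27 67 x [-36.  -8.  26.] y [-8. -7.  3.] |x|<11 y: [-8. -7. -7. -6. -6.]
-21 62 x [-35.  -9.  28.] y [-8. -7. -0.] |x|<11 y: [-8. -7. -7. -7. -6.]
-15 69 x [-35. -11.  26.] y [-8. -7.  0.] |x|<11 y: [-8. -8. -7. -7. -7.]
-9 52 x [-35.  -6.  24.] y [-9. -7.  1.] |x|<11 y: [-8. -8. -7. -7. -7.]
top
-33 12 x [24. 28. 30.] y [-8. -6. -2.] |x|<11 y: 
-27 6 x [23. 28. 31.] y [-8. -8. -2.] |x|<11 y: 
-21 5 x [23. 25. 31.] y [-8. -8. -5.] |x|<11 y: 
-15 4 x [21. 25. 29.] y [-8. -8. -7.] |x|<11 y: 
-9 7 x [17. 23. 30.] y [-8. -8. -6.] |x|<11 y:
```

The depth data shows the shut fingers really end about 6 mm above the bar's top, at z ≈ 0.24, which is some 38 mm above the reported TCP. They missed vertically. I open and check again before going lower.

Request:
play_rows(motion=[{"dx": 0, "dy": 0.002, "dz": 0, "wx": 0, "wy": 0, "wz": 0, "fingers": 0}, {"dx": 0, "dy": 0.002, "dz": 0, "wx": 0, "wy": 0, "wz": 0, "fingers": 0}, {"dx": 0, "dy": 0.002, "dz": 0, "wx": 0, "wy": 0, "wz": 0, "fingers": 0}, {"dx": 0, "dy": 0.002, "dz": 0, "wx": 0, "wy": 0, "wz": 0, "fingers": 0}, {"dx": 0, "dy": 0.002, "dz": 0, "wx": 0, "wy": 0, "wz": 0, "fingers": 0}])

```text
time_s: 4.72
position: [0.4685, 0.115, 0.2031]
tcp_rot: [0.468, -3.107, 0.0]
ft_force: [0.2, -0.7, -0.1]
width: 0.0853
finger_force: 0.0
```

```bash
python3 - <<'E'
from workcell import capture
from m import *
p,d=capture("scene");np.savez("scene.npz",p=p,d=d)
cv2.imwrite("pics/f.png",cv2.resize(p[60:210,220:370],(600,600)))
s,M=tool();o=s["position"];print(o,s["width"],s["ft_force"])
p,W=world("scene");L=(W-o)@M*1000
for lo in range(-75,-5,6):
  for sg in(-1,1):
    m=(L[...,2]>=lo)&(L[...,2]<lo+6)&(abs(L[...,0])<16)&(L[...,1]*sg>22)&(L[...,1]*sg<65)
    if m.sum()>2: q=L[m];print(lo,sg,m.sum(),"x",np.percentile(q[:,0],[3,50,97]).round(),"y",np.percentile(q[:,1],[3,50,97]).round())
E
```

```text
[0.46857501 0.11500058 0.20314178] 0.08544556953549683 [-0.1036122  -0.10654063 -0.02846777]
-75 -1 29 x [-12.  -8.   3.] y [-57. -53. -44.]
-75 1 29 x [-13.  -5.   9.] y [42. 43. 53.]
-69 -1 31 x [-13.  -8.   6.] y [-56. -53. -44.]
-69 1 34 x [-13.  -6.   9.] y [41. 42. 55.]
-63 -1 27 x [-13.  -8.   5.] y [-57. -54. -45.]
-63 1 24 x [-13.  -2.   9.] y [41. 42. 50.]
-57 -1 8 x [-12. -10.  -8.] y [-50. -50. -45.]
-57 1 26 x [-12.  -4.   8.] y [41. 42. 47.]
-51 1 5 x [-8. -4.  5.] y [42. 42. 43.]
```

View pics/f.png

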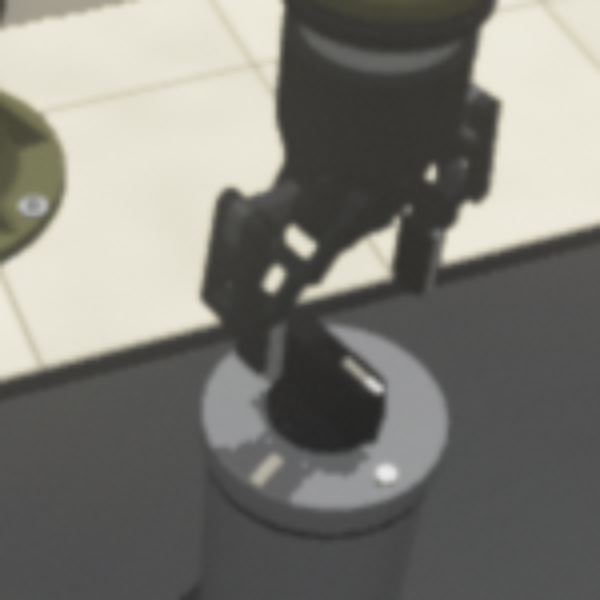

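The fingers are well clear on either side of the bar and about 38 mm too high (open tips at z ≈ 0.255, level with or above the bar top). I go down 38 mm while watching the force, then close.

Request:
play_rows(motion=[{"dx": 0, "dy": 0, "dz": 0.04, "wx": 0, "wy": 0, "wz": 0, "fingers": 0}, {"dx": 0, "dy": 0, "dz": 0.08, "wx": 0, "wy": 0, "wz": 0, "fingers": 0.1}, {"dx": 0, "dy": 0, "dz": 0.11, "wx": 0, "wy": 0, "wz": 0, "fingers": 0.3}, {"dx": 0, "dy": 0, "dz": 0.125, "wx": 0, "wy": 0, "wz": 0, "fingers": 0.5}, {"dx": 0, "dy": 0, "dz": 0.125, "wx": 0, "wy": 0, "wz": 0, "fingers": 0.6}])

```text
time_s: 5.4
position: [0.4684, 0.115, 0.1653]
tcp_rot: [0.468, -3.106, 0.0]
ft_force: [0.0, 0.1, 0.3]
width: 0.0345
finger_force: 0.0
```

```bash
python3 go.py .4685 .115 .165 197; python3 - <<'E'
from workcell import capture
from m import *
p,d=capture("scene");np.savez("scene.npz",p=p,d=d)
s,M=tool();o=s["position"]
p,W=world("scene");L=(W-o)@M*1000
for lo in range(-75,5,6):
  for sg in(-1,1):
    m=(L[...,2]>=lo)&(L[...,2]<lo+6)&(abs(L[...,0])<16)&(L[...,1]*sg>12)&(L[...,1]*sg<40)
    if m.sum()>2: q=L[m];print(lo,sg,m.sum(),"x",np.percentile(q[:,0],[3,50,97]).round(),"y",np.percentile(q[:,1],[3,50,97]).round())
E
```

```text
t 5.4 pos [0.4684 0.115  0.1653] x-yaw -162.88 tilt [-0.0007 -0.0002] q [-0.22  0.32 -0.1   1.91  0.04  0.92  1.53] d [-0.0004 -0.      0.0009] wz 0.0003 F [0.04 0.05 0.34] w 0.03445901515578267
-75 -1 13 x [-13. -10.  -8.] y [-31. -24. -18.]
-75 1 35 x [-12.  -3.   9.] y [16. 18. 23.]
-69 -1 20 x [-12.  -8.  -3.] y [-31. -27. -19.]
-69 1 27 x [-13.  -5.   8.] y [16. 17. 30.]
-63 -1 18 x [-13.  -9.  -1.] y [-32. -26. -21.]
-63 1 23 x [-13.  -7.  10.] y [16. 17. 25.]
-57 -1 29 x [-13.  -8.   5.] y [-32. -30. -19.]
-57 1 10 x [-13.  -5.   9.] y [17. 18. 27.]
-51 -1 21 x [-13.  -8.   3.] y [-31. -27. -18.]
-51 1 3 x [-12.  -8.  -8.] y [23. 29. 30.]
-45 -1 10 x [-13. -10.   2.] y [-29. -24. -19.]
-39 -1 5 x [-13.  -9.  -2.] y [-25. -24. -22.]
-33 -1 67 x [-15.  -6.  15.] y [-28. -24. -13.]
-27 -1 94 x [-15.  -1.  15.] y [-40. -33. -26.]
-27 1 14 x [-16. -12.  -6.] y [32. 36. 39.]
```

Fingertips straddle the bar, above the disc. Close.

Request:
play_rows(motion=[{"dx": 0, "dy": 0, "dz": 0, "wx": 0, "wy": 0, "wz": 0, "fingers": 0.8}, {"dx": 0, "dy": 0, "dz": 0, "wx": 0, "wy": 0, "wz": 0, "fingers": 1}, {"dx": 0, "dy": 0, "dz": 0, "wx": 0, "wy": 0, "wz": 0, "fingers": 1}, {"dx": 0, "dy": 0, "dz": 0, "wx": 0, "wy": 0, "wz": 0, "fingers": 1}])

```text
time_s: 5.95
position: [0.4685, 0.1163, 0.1662]
tcp_rot: [-0.469, 3.106, 0.002]
ft_force: [-2.3, 5.7, 4.4]
width: 0.0169
finger_force: 60.0
```

```bash
python3 go.py .4685 .115 .180 197
```

```text
t 5.95 pos [0.4685 0.1163 0.1662] x-yaw -162.83 tilt [0.0006 0.0015] q [-0.22  0.32 -0.1   1.91  0.04  0.92  1.53] d [ 0.0012 -0.004  -0.0459] wz 0.0005 F [-2.29  5.72  4.36] w 0.0169238251242878
```

Request:
play_rows(motion=[{"dx": 0, "dy": 0.004, "dz": -0.015, "wx": 0, "wy": 0, "wz": 0, "fingers": 1}, {"dx": 0, "dy": 0.004, "dz": -0.03, "wx": 0, "wy": 0, "wz": 0, "fingers": 1}, {"dx": 0, "dy": 0.004, "dz": -0.045, "wx": 0, "wy": 0, "wz": 0, "fingers": 1}, {"dx": 0, "dy": 0.004, "dz": -0.053, "wx": 0, "wy": 0, "wz": 0, "fingers": 1}, {"dx": 0, "dy": 0.004, "dz": -0.053, "wx": 0, "wy": 0, "wz": 0, "fingers": 1}])

```text
time_s: 6.58
position: [0.4684, 0.1163, 0.182]
tcp_rot: [-0.467, 3.106, 0.0]
ft_force: [0.4, 3.0, 1.3]
width: 0.0173
finger_force: 59.5
```

```bash
python3 go.py .4685 .116 .181 197; python3 - <<'E'
from workcell import capture
from m import *
p,d=capture("scene");np.savez("scene.npz",p=p,d=d);measure("scene",(.4685,.115))
E
```

```text
t 6.575 pos [0.4684 0.1163 0.182 ] x-yaw -162.88 tilt [0.0007 0.0003] q [-0.22  0.3  -0.1   1.89  0.04  0.96  1.53] d [ 0.0001 -0.001   0.0032] wz 0.0003 F [0.39 2.95 1.3 ] w 0.017278024150248063
scene lid [0.4686 0.1153 0.0624 0.1896]
bar [4.81000e-01 1.14400e-01 8.40000e-02 6.54000e-02 7.79666e+01] z [0.43320634 0.52386198] 7580
top pca [0.50181154 0.10190644] 66.72665621911759 [0.01949942 0.05985954]
white [314 176   5   4  15] [0.5151 0.1265 0.1919] angle from lid centre 13.5
   dir 159.1
```

Request:
play_rows(motion=[{"dx": 0, "dy": 0.001, "dz": 0, "wx": 0, "wy": 0, "wz": 0.02, "fingers": 1}, {"dx": 0, "dy": 0.001, "dz": 0, "wx": 0, "wy": 0, "wz": 0.04, "fingers": 1}, {"dx": 0, "dy": 0.001, "dz": 0, "wx": 0, "wy": 0, "wz": 0.06, "fingers": 1}, {"dx": 0, "dy": 0.001, "dz": 0, "wx": 0, "wy": 0, "wz": 0.08, "fingers": 1}, {"dx": 0, "dy": 0.001, "dz": 0, "wx": 0, "wy": 0, "wz": 0.1, "fingers": 1}, {"dx": 0, "dy": 0.001, "dz": 0, "wx": 0, "wy": 0, "wz": 0.1, "fingers": 1}])

```text
time_s: 7.38
position: [0.4683, 0.1151, 0.1816]
tcp_rot: [0.516, 3.099, -0.003]
ft_force: [1.6, -3.1, 1.8]
width: 0.0173
finger_force: 59.7
```

```bash
python3 go.py .4684 .1160 .181 122.4
```

```text
t 7.375 pos [0.4683 0.1151 0.1816] x-yaw 161.1 tilt [ 0.0001 -0.0017] q [-0.32  0.3   0.04  1.89 -0.01  0.96  0.96] d [0.0006 0.0031 0.002 ] wz 0.1075 F [ 1.62 -3.07  1.83] w 0.0172526902519896
```

Request:
play_rows(motion=[{"dx": 0, "dy": 0.001, "dz": 0, "wx": 0, "wy": 0, "wz": 0.02, "fingers": 1}, {"dx": 0, "dy": 0.001, "dz": 0, "wx": 0, "wy": 0, "wz": 0.04, "fingers": 1}, {"dx": 0, "dy": 0.001, "dz": 0, "wx": 0, "wy": 0, "wz": 0.06, "fingers": 1}, {"dx": 0, "dy": 0.001, "dz": 0, "wx": 0, "wy": 0, "wz": 0.08, "fingers": 1}, {"dx": 0, "dy": 0.001, "dz": 0, "wx": 0, "wy": 0, "wz": 0.1, "fingers": 1}, {"dx": 0, "dy": 0.001, "dz": 0, "wx": 0, "wy": 0, "wz": 0.1075, "fingers": 1}, {"dx": 0, "dy": 0.001, "dz": 0, "wx": 0, "wy": 0, "wz": 0.1075, "fingers": 1}])

```text
time_s: 8.25
position: [0.4673, 0.1141, 0.1812]
tcp_rot: [-1.512, -2.754, 0.006]
ft_force: [-0.6, -6.1, 1.5]
width: 0.0169
finger_force: 59.7
```

```bash
python3 go.py .4684 .1155 .1655 122.4; python3 - <<'E'
from workcell import capture
from m import *
q=[]
for n in("scene","top"):
    p,d=capture(n)
    q.append(p[80:230,230:370] if n=="scene" else p[150:300,130:270])
cv2.imwrite("pics/g.png",np.clip(cv2.resize(np.hstack(q),(800,428))*1.5,0,255).astype(np.uint8))
E
```

```text
t 8.25 pos [0.4673 0.1141 0.1812] x-yaw 122.47 tilt [-0.0022 -0.0033] q [-0.43  0.3   0.19  1.89 -0.07  0.96  0.35] d [0.0021 0.0058 0.0522] wz 0.0002 F [-0.59 -6.11  1.46] w 0.016927445035790516
```

View pics/g.png

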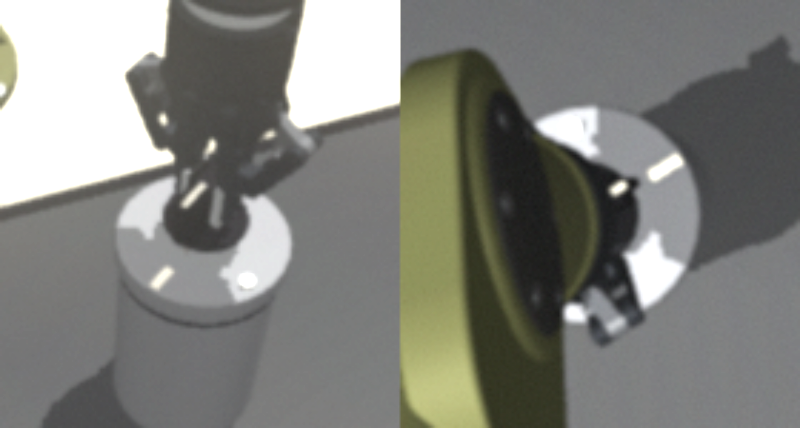

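The knob's white line now points at the rib in both views: top crop line (620,187), rib (665,166). Push down.

Request:
play_rows(motion=[{"dx": -0.003, "dy": -0.002, "dz": 0.015, "wx": 0, "wy": 0, "wz": 0, "fingers": 1}, {"dx": -0.003, "dy": -0.002, "dz": 0.03, "wx": 0, "wy": 0, "wz": 0, "fingers": 1}, {"dx": -0.003, "dy": -0.002, "dz": 0.042, "wx": 0, "wy": 0, "wz": 0, "fingers": 1}, {"dx": -0.003, "dy": -0.002, "dz": 0.05, "wx": 0, "wy": 0, "wz": 0, "fingers": 1}, {"dx": -0.003, "dy": -0.002, "dz": 0.055, "wx": 0, "wy": 0, "wz": 0, "fingers": 1}, {"dx": -0.003, "dy": -0.002, "dz": 0.055, "wx": 0, "wy": 0, "wz": 0, "fingers": 1}])

```text
time_s: 9.1
position: [0.4674, 0.1141, 0.1661]
tcp_rot: [-1.512, -2.753, 0.002]
ft_force: [-8.0, -7.1, 17.4]
width: 0.0168
finger_force: 62.2
```

```bash
python3 go.py .4684 .1155 .164 122.4
```

```text
t 9.1 pos [0.4674 0.1141 0.1661] x-yaw 122.45 tilt [-0.0009 -0.0013] q [-0.43  0.32  0.19  1.92 -0.07  0.91  0.36] d [0.0022 0.0053 0.0068] wz 0.0001 F [-7.97 -7.07 17.41] w 0.016820933041394613
```

At home height (0.166) and pressing with 17 N. Release and lift clear.

Request:
play_rows(motion=[{"dx": 0, "dy": 0, "dz": -0.003, "wx": 0, "wy": 0, "wz": 0, "fingers": 0.5}, {"dx": 0, "dy": 0, "dz": -0.005, "wx": 0, "wy": 0, "wz": 0, "fingers": 0}, {"dx": 0, "dy": 0, "dz": -0.005, "wx": 0, "wy": 0, "wz": 0, "fingers": 0}, {"dx": 0, "dy": 0, "dz": -0.005, "wx": 0, "wy": 0, "wz": 0, "fingers": 0}, {"dx": 0, "dy": 0, "dz": -0.08, "wx": 0, "wy": 0, "wz": 0, "fingers": 0}, {"dx": 0, "dy": 0, "dz": -0.2, "wx": 0, "wy": 0, "wz": 0, "fingers": 0}, {"dx": 0, "dy": 0, "dz": -0.35, "wx": 0, "wy": 0, "wz": 0, "fingers": 0}, {"dx": 0, "dy": 0.2, "dz": -0.4, "wx": 0, "wy": 0, "wz": 0, "fingers": 0}, {"dx": 0.2, "dy": 0.3, "dz": -0.4, "wx": 0, "wy": 0, "wz": 0, "fingers": 0}, {"dx": 0.4, "dy": 0.4, "dz": -0.4, "wx": 0, "wy": 0, "wz": 0, "fingers": 0}, {"dx": 0.55, "dy": 0.5, "dz": -0.4, "wx": 0, "wy": 0, "wz": 0, "fingers": 0}, {"dx": 0.55, "dy": 0.5, "dz": -0.4, "wx": 0, "wy": 0, "wz": 0, "fingers": 0}])

```text
time_s: 10.6
position: [0.5039, 0.3418, 0.2834]
tcp_rot: [-1.499, -2.757, -0.0]
ft_force: [0.5, -1.0, 0.2]
width: 0.0855
finger_force: 0.0
```

```bash
python3 - <<'E'
from workcell import capture
from m import *
for n in("scene","top"):
    p,d=capture(n);np.savez(n+".npz",p=p,d=d);measure(n,(.468,.115))
cv2.imwrite("pics/h.png",cv2.resize(p,(800,600)))
E
```

```text
scene lid [0.4686 0.1155 0.0626 0.1897]
bar [4.70900e-01 1.12700e-01 1.86000e-02 6.65000e-02 3.11174e+01] z [0.23144803 0.23454174] 362
top pca [0.47169322 0.11252009] 121.99720452758812 [0.01800657 0.06386168]
top lid [0.4676 0.1152 0.0621 0.1899]
bar [4.69200e-01 1.12500e-01 1.81000e-02 6.60000e-02 3.24469e+01] z [0.23222267 0.23517843] 513
top pca [0.46813017 0.11378557] 122.46677499939838 [0.01771726 0.0621738 ]
white [189 193   3   4  10] [0.5164 0.1258 0.1931] angle from lid centre 12.3
   dir 179.5
white [219 206   8   6  11] [0.494  0.0731 0.193 ] angle from lid centre -57.8
   dir 123.9
```

View pics/h.png

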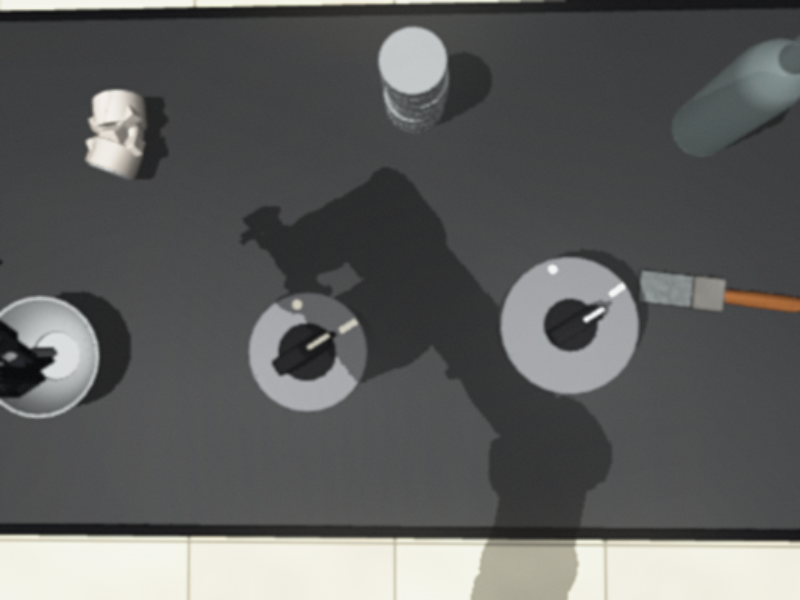

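The tall knob's line at (318,341) points at the rib at (348,326), and the bar's top is back at its original height. The squat jar is unchanged and the arm is clear.

```bash
python3 -c "
from workcell import finish_job
print(finish_job())"
```

```text
the job is handed in; nothing more can be done
None
```

The tall jar is locked: I pulled its knob up, turned it clockwise to the white rib (within about 0.5° by camera) and pushed it fully home. The squat jar's knob was not touched, and the job is handed in.

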